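# Fit a desk sign's head on its post and press the label holder home behind its lip

### The job

Put the sign together: set the loose sign head down over the post until its sleeve sits on the collar, then take the wide label holder from the wooden card block and push it down behind the lip of the head's channel, all the way home against the sprung bar. Finish while still holding it pressed home, so that I can tighten the clamp screw; leave the narrow holder in the block and do not disturb the other things on the desk.

Things in the scene. Friction and masses are not known exactly. Their poses are not given: they have to be found in the camera images.
- post_seat (a point): Centre of the top of the post's collar, 54 mm above the desk, where the sleeve's lower end comes to rest; z up. The stand is fixed: dark round foot (diameter 110 mm, 14 mm high), upright steel post of diameter 16 mm on its axis, collar of diameter 33 mm on the post.
- post_top (a point): Top end of the bare post, on its axis, 38 mm above post_seat (92 mm above the desk); the last 4 mm taper to diameter 9 mm.
- sign_head: Loose sign head, 160 g, upright on the desk; origin at the centre of its sleeve's lower end, z up the sleeve. Sleeve: dark tube, outside diameter 30 mm (36 mm over the rim of its lowest 6 mm), bore 19 mm, 42 mm deep, closed above; free to turn on the post; origin at post_seat when seated. On top is an aluminium channel, open upward, 103 mm long along y, 22 mm wide along x.
- head_grip (a point): Middle of the head's channel, on the sleeve's axis, 60 mm above the head's origin; axes as the head's. A gripper that closes along x can hold the 22 mm wide channel here from above. A clamp screw of diameter 12 mm stands out of the back wall to x = +22 mm at y = +38 mm, at this height.
- slot_mouth (a point): Centre of the slot, 68 mm above the head's origin; axes as the head's. The slot is 12 mm wide (x) and 97 mm long (y, between end caps). The lower front wall (the lip, at -x) ends 69 mm above the origin, the taller back wall (+x) at 81 mm; both 5 mm thick, their rims flared outward 0.6 mm as a lead-in. The slot's floor is at 48 mm.
- lifter (a joint): Spring bar along the bottom of the slot (9.5 x 88 mm, steel). 0 = up, its top 57 mm above the head's origin; it grows to 0.006 m as it is pushed down, its top then at 51 mm (fully home). It pushes back with 3 N at 0 and 9 N at 0.006.
- wide_holder_center (a point): Centre (half-way up) of the wide label holder: flat grey plastic frame with a white card, both faces alike, 90 mm wide (its y), 8 mm thick (x), 75 mm high (z), 60 g. It starts upright in a slot of the card block, lower edge 12 mm above the desk. Fully home in the sign head, its centre is 88.5 mm above the head's origin and its y lies along the head's y, either way round.
- narrow_holder_center (a point): Centre of the narrow label holder, made alike but 62 mm wide, 8 mm thick, 75 mm high; it stands in the block's other slot, 55 mm from the wide one, and stays there.
- card_block: Fixed pale wooden block, 102 (x) x 106 (y) x 32 mm, origin at the centre of its underside; two slots run along its y at x = -27.5 and +27.5 mm, 10 mm wide and 20 mm deep, and hold the two label holders upright.
- stamp: Black self-inking stamp, 46 x 68 x 75 mm, standing near the back left corner of the desk; not to be disturbed.
- gel_bottle: Small hand gel bottle, 38 x 47 x 106 mm, standing at the back of the desk; not to be disturbed.
- clip_box: Flat box of paper clips, 52 x 64 x 21 mm, before the monitor's foot; not to be disturbed.
- pencil: Grey pencil, 150 mm long, lying in front of the work; not to be disturbed.
- carton: Small white and blue carton, 45 x 75 x 18 mm, lying at the back edge; not to be disturbed.
- eraser: Eraser, 18 x 52 x 12 mm, lying between the task's things; not to be disturbed.
- binder_clip: Black binder clip, 34 x 41 x 40 mm, lying between the task's things; not to be disturbed.

How it is judged:
On the way:
1. the sign head sits upright on the post, its sleeve down on the collar (horizontal distance between sign_head and post_seat below 0.004 m and z of sign_head in the frame of post_seat between -0.003 and 0.003 m and angle between sign_head's own z axis and vertical below 0.08 rad), for 0.2 s.
At the end, for the whole second after the job is handed in: The sign head sits on the collar (within 4 mm, upright within 0.08 rad) and the wide holder stands in its slot (centred within 4 mm across, 5 mm along, parallel within 0.08 rad), held down by the fingers so that the spring bar stays pressed at least 4.2 of its 6 mm (all of step 1 and value of joint lifter above 0.0042 m and x of wide_holder_center in the frame of sign_head between -0.004 and 0.004 m and y of wide_holder_center in the frame of sign_head between -0.005 and 0.005 m and z of wide_holder_center in the frame of sign_head below 0.0915 m and angle between the z axis of wide_holder_center and the z axis of sign_head, either way round below 0.08 rad and contact force between the fingers and wide_holder above 2 N); the arm keeps its last pose, push and grip.
It fails at once if the narrow holder is moved more than 25 mm (distance of narrow_holder_center from where it was at the start of the episode above 0.025 m).
It fails at once if one of the bystanders (stamp, gel bottle, clip box, eraser, binder clip, pencil, carton) is moved more than 25 mm (distance of any of stamp, gel_bottle, clip_box, eraser, binder_clip, pencil, carton from where it was at the start of the episode above 0.025 m).
It also fails if it takes over 64 s, if anything falls off the work surface, if the arm or the gripper's body presses on something with over 40 N, if the wrist force passes 120 N, or if a joint passes its speed limit or range.

### The arm

A 7-joint arm with a two-finger parallel gripper is mounted at the origin on the work surface; the furniture and walls round the work are solid. World frame = base frame: x ahead of the robot, y to its left, z up, the work surface at z = 0. Lengths are in m, angles in rad, forces in N, time in s.
With the tool pointing down it reaches from about 0.4 to 0.85 m from the base axis. Payload 10.4 kg.
Tool frame: the origin (TCP) lies at the very end of the fingers, on their centre line; the grasp point (between the pads) lies 19 mm behind it (arm.grasp_offset is the distance from the TCP to the grasp point, in m); z points along the fingers, x is the direction in which the jaws open and shut, and the axes are right-handed (so a half turn about z gives the same grasp; the last joint's range is limited). The gripper opens to 85 mm and grips with 20 to 120 N. Pads are 22 mm wide; open, the fingers measure 114 mm over their backs; the gripper's body (76 mm by 85 mm) begins 54 mm behind the grasp point. The pads swing forward as they close: fully open they stand 13 mm farther back than shut.
Start: joints at [1.128, 0.332, -0.065, 1.46, 0.022, 1.35, -0.088], TCP at [0.255, -0.571, 0.231] pointing down, gripper open.
Joint ranges: [-2.6, 2.6], [-0.5, 2.12], [-1.47, 1.34], [0.16, 2.42], [-1.27, 4.41], [0.06, 2.06], [-2.6, 2.6]. Speed limits (rad/s): [2.22, 2.22, 2.79, 2.79, 3.14, 3.14, 3.14].

### API

Orientations are given as a unit quaternion [w, x, y, z].
In Python, from station import arm, imaging gives the robot as it stands.
- The arm moves only by the tool step_arm, never from a script. Its argument "deltas" is a list that holds one entry, the list of rows, each a list of 7 numbers: the shift along the tool's x, y, z in mm, then the turn, a rotation vector about the tool's x, y, z in degrees, then the opening, from 0 (shut) to 1 (fully open). In form: [[[tx, ty, tz, wx, wy, wz, fingers], ...]]. A call has 1 to 12 rows; each row is the pose to reach, as a shift and turn from the pose commanded when the call began, along the tool's axes at that moment; what a row does not reach only later rows make up. A row lasts 1/10 s, in which the tool goes at most 50 mm and 8.59 degrees, less where a joint would pass 70% of its speed; a pose out of reach is approached as far as the arm can. A call with a gripper value outside its range is refused whole. The fingers move at their own pace and stop on an object; "force" is the grip in N (left out, the last holds). Time passes only in rows, so rows that repeat a pose let the fingers close. It gives the time, the measured TCP pose, the force and the opening at its end, in the units of the state.
- arm.get_state(): the state, without advancing time (a new reading comes with each control period).
- imaging.grab_frame(name): name is "scene" or "top"; returns a dict with "pixels" (480x640x3 uint8, blue, green, red), "K" (3x3 intrinsics, pixels), "view" (4x4, takes a point from world to camera coordinates). Camera axes: x right, y down, z forward; pixel columns grow to the right and rows downward; lengths in m; the calibration is good to about 2 mm. A picture is of the moment at which its call begins. There is no depth.
- arm.hand_in(): hands the job in, once; it reports no verdict.
The state is a dict: "clock": time; "qpos": joint angles; "joint_vel": joint speeds; "effort": joint torques, N m; "tcp_pos": TCP position; "tcp_rot": TCP orientation; "contact_force": force on the tool from outside, world axes, zero at the start; "wrist_torque": the same for the moment, N m; "opening": finger opening in m.
Only numpy, scipy, OpenCV 4.12 (cv2) and the standard library are available. Lean on these libraries where they do the work, as an engineer would, in place of code of your own. Each camera call takes 0.05 s, during which the arm holds its last target. There are 200 camera calls.

## Working session

There is one attempt and no reset: what is moved stays moved. The work goes in short steps, Python scripts to look and compute and a tool call to move; the robot and the scene stay as the last step left them, time stands still between calls to the robot, and variables do not carry over. Pictures are saved under pics/ and viewed, about 8 in all and at most 12, crops included, and the job is handed in when it is done.

Besides the shell and the picture viewer there is one more tool, called after "Emit:" as name(argument=value, ...), one argument or row to a line, values as JSON. step_arm: Moves the arm, as the interface text tells. Its arguments: {"type":"object","properties":{"deltas":{"type":"array"},"force":{"type":"number"}},"required":["deltas"]}

```bash
mkdir -p pics; ls
python3 - <<'E'
from station import arm, imaging
import cv2,numpy as np
for n in("scene","top"):
    f=imaging.grab_frame(n);cv2.imwrite(f"pics/{n}0.png",f["pixels"]);np.savez(f"{n}_cal.npz",K=f["K"],view=f["view"]);print(n,f["K"],f["view"])
s=arm.get_state();print(s)
E
```

```text
pics
scene [[479.65577326   0.         317.23075125]
 [  0.         479.65577326 238.56713596]
 [  0.           0.           1.        ]] [[ 0.74665802 -0.66513735  0.00970121 -0.32694262]
 [-0.35566179 -0.41149176 -0.83915387  0.30452545]
 [ 0.56214455  0.62311062 -0.54380756  0.52699257]
 [ 0.          0.          0.          1.        ]]
top [[476.1793804    0.         311.85166851]
 [  0.         476.1793804  255.97411453]
 [  0.           0.           1.        ]] [[ 0.02065085 -0.99965076 -0.01648925  0.09553421]
 [-0.98705241 -0.0177611  -0.15941168  0.56045119]
 [ 0.15906315  0.01956774 -0.98707448  0.91569707]
 [ 0.          0.          0.          1.        ]]
{'clock': 0.1, 'qpos': array([ 1.12842375,  0.33279383, -0.06471466,  1.46083131,  0.02156518,
        1.34994026, -0.08853534]), 'joint_vel': array([-0.00133983, -0.0015059 ,  0.00090802, -0.00185798,  0.00057082,
        0.00081227,  0.00046344]), 'effort': array([ 4.79931459e-04, -6.26751423e+01,  4.88104520e-02, -3.92431462e+01,
        1.64276396e-02,  6.93577211e-03,  4.09795837e-05]), 'tcp_pos': array([ 0.25459749, -0.57042177,  0.23061723]), 'tcp_rot': array([-3.39569056e-04,  8.38910798e-01, -5.44268558e-01, -5.42042404e-04]), 'contact_force': array([-0.35581673,  0.12625573, -1.02862283]), 'wrist_torque': array([-0.00839549,  0.00966286,  0.01321415]), 'opening': 0.08571632921119034}
```

View pics/scene0.png

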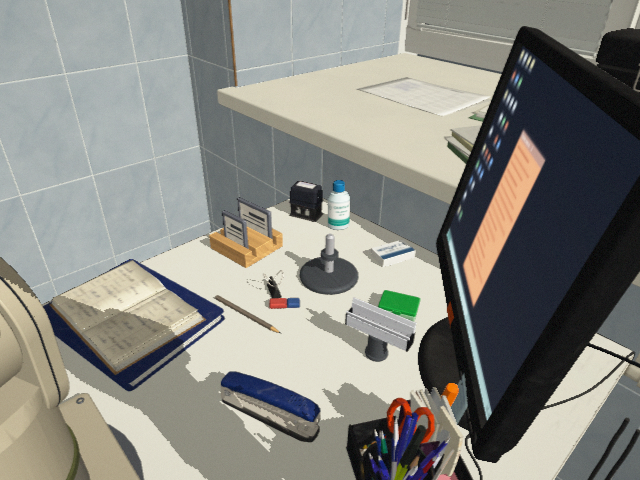

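View pics/top0.png

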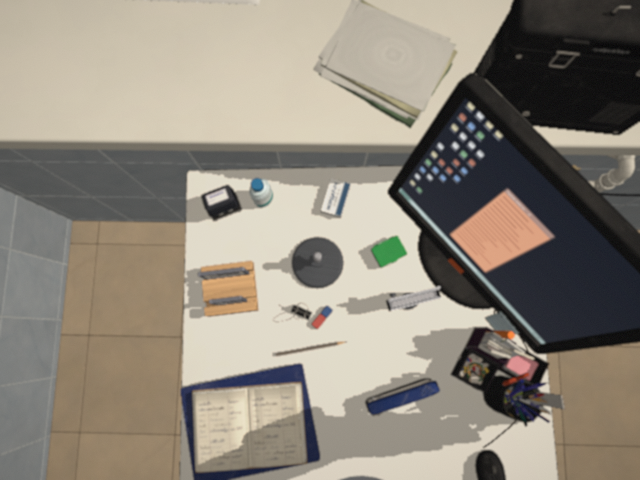

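The scene view shows the post foot at (329,275), the head at (380,330), the block at (245,240). In the top view the foot is at (318,262), the head at (413,299), and the holders at (225,271) and (225,299). I'll enlarge the crops to read details.

Run:
```python
import cv2,numpy as np
t=cv2.imread("pics/top0.png");s=cv2.imread("pics/scene0.png")
c=lambda im,x,y,w,h,k:cv2.resize(im[y:y+h,x:x+w],None,fx=k,fy=k,interpolation=cv2.INTER_CUBIC)
a=np.vstack([np.hstack([c(t,190,245,80,80,5),c(t,375,265,80,80,5)])])
b=np.hstack([c(s,205,190,80,80,5)[:200*2],c(s,340,285,80,80,5)])
v=cv2.resize(np.vstack([a,b]),(600,600));cv2.imwrite("pics/crop.png",np.vstack([a,b])[:,:][:800])
cv2.imwrite("pics/ctop.png",a);cv2.imwrite("pics/cscene.png",b)
```

```text
(no output)
```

View pics/ctop.png

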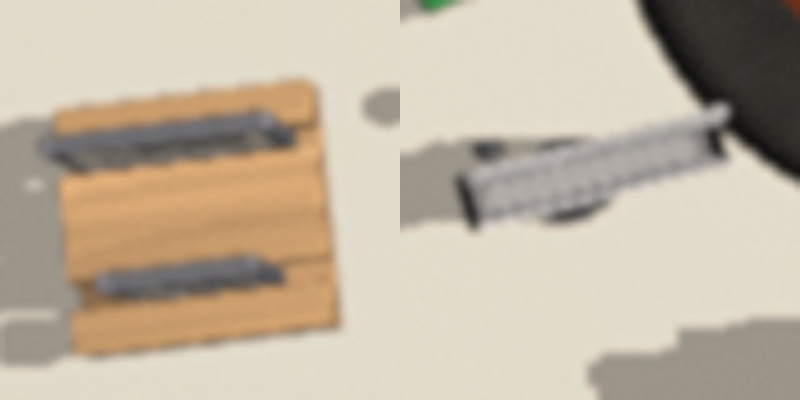

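View pics/cscene.png

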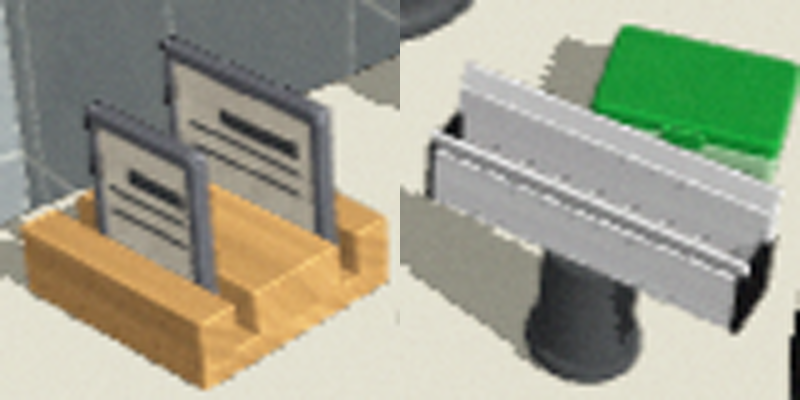

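The top crop shows the block, with the wide holder's top edge from about (50,145) to (265,115), and the head channel from (470,200) to (722,130). The scene crop shows the head's taller wall on the far side, so head +x points away from the robot.

```bash
cat > h.py <<'E'
import numpy as np,cv2
from scipy.optimize import least_squares
C={n:np.load(f"{n}_cal.npz") for n in("scene","top")}
def proj(n,p):
    p=np.atleast_2d(p);c=C[n];q=(c["view"][:3,:3]@p.T+c["view"][:3,3:]);u=c["K"]@q;return (u[:2]/u[2]).T
def fit(obs,x0,z0=0):  # obs: (cam, local xyz, pixel); pose x,y,yaw
    def r(v):
        c,s=np.cos(v[2]),np.sin(v[2])
        return np.concatenate([(proj(n,[v[0]+c*l[0]-s*l[1],v[1]+s*l[0]+c*l[1],z0+l[2]])[0]-p) for n,l,p in obs])
    o=least_squares(r,x0,loss="soft_l1");return o.x,np.round(r(o.x).reshape(-1,2),1)
def tri(ps,pt):
    f=lambda v:np.concatenate([proj("scene",v)[0]-ps,proj("top",v)[0]-pt])
    o=least_squares(f,[.5,0,.1]);return o.x.round(4),o.fun.round(1)
def ray(n,p,z):
    c=C[n];R=c["view"][:3,:3];t=c["view"][:3,3];o=-R.T@t;d=R.T@np.linalg.solve(c["K"],[*p,1]);return o+d*(z-o[2])/d[2]
E
python3 - <<'E'
from h import *
t=cv2.imread("pics/top0.png");s=cv2.imread("pics/scene0.png")
T1=lambda x,y:np.array([190+x/5,245+y/5])-.4
T2=lambda x,y:np.array([375+(x-400)/5,265+y/5])-.4
S1=lambda x,y:np.array([205+x/5,190+y/5])-.4
S2=lambda x,y:np.array([340+(x-400)/5,285+y/5])-.4
B=[("top",(.051,.053,.032),T1(55,112)),("top",(.051,-.053,.032),T1(318,80)),("top",(-.051,-.053,.032),T1(338,325)),("top",(-.051,.053,.032),T1(75,352)),
("scene",(-.051,.053,.032),S1(22,222)),("scene",(-.051,-.053,.032),S1(205,322)),("scene",(.051,-.053,.032),S1(388,215)),("scene",(-.051,-.053,0),S1(205,388)),("scene",(.051,-.053,0),S1(388,275))]
b,r=fit(B,[.5,.2,0]);print("block",b,r.tolist())
W=[("scene",(-.004,.045,.087),S1(165,50)),("scene",(-.004,-.045,.087),S1(318,115)),("top",(-.004,.045,.087),T1(58,160)),("top",(.004,.045,.087),T1(45,142)),("top",(.004,-.045,.087),T1(265,112)),("scene",(.004,-.045,.087),S1(330,107))]
w,r=fit(W,[.5,.2,0]);print("wide",w,r.tolist())
c,s_=np.cos(b[2]),np.sin(b[2]);print("wide slot from block",b[:2]+.0275*np.array([c,s_]))
H=[("scene",(.0085,.0515,.081),S2(465,66)),("scene",(.0085,-.0515,.081),S2(778,192)),("scene",(-.0085,.0515,.069),S2(435,135)),("scene",(-.0085,-.0515,.069),S2(745,270)),
("top",(.0085,.0515,.081),T2(470,170)),("top",(.0085,-.0515,.081),T2(725,110)),("top",(-.011,.0515,.069),T2(473,228)),("top",(-.011,-.0515,.069),T2(722,157))]
h,r=fit(H,[.45,-.15,0]);print("head",h,r.tolist())
# foot: dark region centroid
for n,im,box in(("top",t,(285,225,350,295)),("scene",s,(290,225,370,300))):
    x0,y0,x1,y1=box;g=cv2.cvtColor(im[y0:y1,x0:x1],cv2.COLOR_BGR2GRAY);m=(g<90).astype(np.uint8)
    k,l,st,ce=cv2.connectedComponentsWithStats(m);i=1+st[1:,4].argmax();cnt=max(cv2.findContours((l==i).astype(np.uint8),0,1)[0],key=cv2.contourArea)
    hull=cv2.convexHull(cnt);print(n,st[i],cv2.fitEllipse(cnt))
print("post",tri((329.5,235),(317.5,256)))
print("mon corner",tri((440,245),(392,190)), tri((527,28),(475,78)))
print("monbot",tri((490,478),(540,348)))
print("pens",tri((410,405),(510,365)))
print(proj("top",[[0,0,0],[.255,-.571,.23]]))
E
```

```text
block [0.49197195 0.27495419 0.13660967] [[-0.1, -0.7], [-1.3, -0.4], [-0.5, 0.3], [-0.2, 1.1], [-0.2, 0.2], [-0.6, 0.3], [0.7, -0.1], [0.6, 0.9], [1.2, 1.1]]
wide [0.51733296 0.27829259 0.13805483] [[-0.7, -1.5], [0.3, 0.2], [-2.4, 0.3], [-0.1, -0.2], [2.3, 0.3], [0.8, 0.3]]
wide slot from block [0.51921574 0.27869929]
head [ 0.47517527 -0.09356169  0.2535463 ] [[-0.3, -1.8], [0.5, -0.3], [-0.4, -3.4], [1.1, -2.6], [-0.6, 1.3], [0.5, 0.8], [0.5, -0.0], [2.3, 1.8]]
top [   7   13   49   49 1828] ((31.20945930480957, 37.33561706542969), (48.218772888183594, 48.56541442871094), 50.22576904296875)
scene [  10   23   57   47 1619] ((37.746986389160156, 47.94322967529297), (40.168861389160156, 55.48688888549805), 89.17459869384766)
post (array([0.551 , 0.095 , 0.0904]), array([ 0.3, -0. , -0.2,  0.2]))
mon corner (array([ 0.6849, -0.0476,  0.0832]), array([ 1.5, -0.3, -1.3,  1.2])) (array([ 0.7223, -0.0977,  0.438 ]), array([ 3.3, -1.1, -2.8,  1.9]))
monbot (array([ 0.3847, -0.3314,  0.0637]), array([ 0.4, -0.1, -0.6,  0.6]))
pens (array([ 0.3515, -0.245 ,  0.1265]), array([ 2.3, -0.4, -2.7,  2.8]))
[[361.5312188  547.41908057]
 [754.70805086 443.13448592]]
```

Run:
```python
from h import *
print("foot",ray("top",(316.2,262.3),.014), "post top ray scene",ray("scene",(329.5,235),.092),"top",ray("top",(317.5,256),.092))
t=cv2.imread("pics/top0.png");s=cv2.imread("pics/scene0.png")
def edges():
    E=[]
    for x,z in((-.011,.069),(.011,.081),(-.006,.069),(.006,.081)): E.append([(x,-.0515,z),(x,.0515,z)])
    for y in(-.0515,.0515): E+= [[(-.011,y,.069),(-.011,y,.045)],[(.011,y,.081),(.011,y,.045)]]
    a=np.linspace(0,6.283,40)
    for R,z in((.018,0),(.018,.006),(.015,.045)):
        p=np.c_[R*np.cos(a),R*np.sin(a),0*a+z];E.append(p)
    return E
h=(.4752,-.0936,.2535)
c,sn=np.cos(h[2]),np.sin(h[2])
out=[]
for n,im,(x0,y0) in(("top",t,(375,265)),("scene",s,(340,285))):
    z=cv2.resize(im[y0:y0+80,x0:x0+80],None,fx=5,fy=5,interpolation=cv2.INTER_CUBIC)
    for e in edges():
        e=np.array(e);w=np.c_[h[0]+c*e[:,0]-sn*e[:,1],h[1]+sn*e[:,0]+c*e[:,1],e[:,2]]
        q=((proj(n,w)+.4-(x0,y0))*5).round().astype(np.int32);cv2.polylines(z,[q.reshape(-1,1,2)],False,(0,0,255),1)
    out.append(z)
cv2.imwrite("pics/ov.png",np.hstack(out))
```

```text
foot [0.55044225 0.0976519  0.014     ] post top ray scene [0.54876205 0.09337626 0.092     ] top [0.55119227 0.09458628 0.092     ]
```

View pics/ov.png

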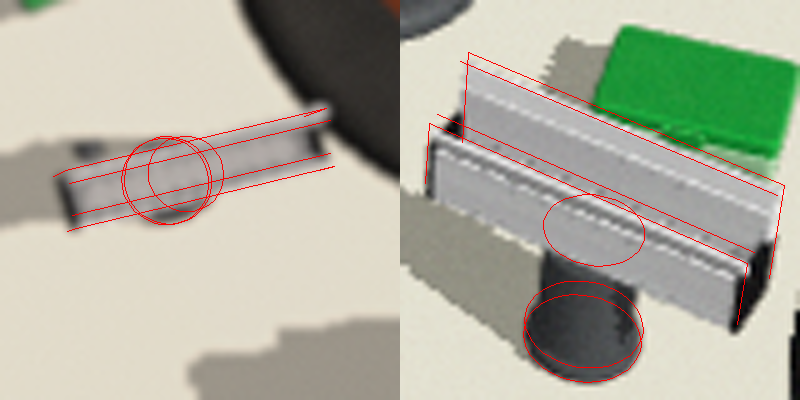

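The overlay fits the head to 1–2 mm, with the screw at the +y back side (90,148). Next come the moves: around the monitor's corner first, then above the head.

```bash
cat >> h.py <<'E'
def delta(x,y,z,phi_deg):
    """tool-frame shift (mm) and turn (deg) from the measured pose to a tool-down pose with tool x at phi"""
    from station import arm; from scipy.spatial.transform import Rotation as Ro
    s=arm.get_state();q=np.array(s["tcp_rot"]);R=Ro.from_quat(q[[1,2,3,0]])
    p=np.radians(phi_deg);c,n=np.cos(p),np.sin(p)
    G=Ro.from_matrix(np.array([[c,n,0],[n,-c,0],[0,0,-1.]]))
    print((R.inv().apply(np.array([x,y,z])-s["tcp_pos"])*1e3).round(1),(R.inv()*G).as_rotvec(degrees=True).round(2),np.round(s["tcp_pos"],4),np.round(s["contact_force"],1),round(s["opening"],4),s["clock"])
E
python3 - <<'E'
from h import *
delta(.29,-.29,.24,-30)
delta(.4752,-.0936,.20,14.5)
E
```

```text
[-241.7 -146.6   -9.1] [-2.000e-02  7.000e-02 -3.595e+01] [ 0.2546 -0.5704  0.2306] [-0.4  0.1 -1. ] 0.0857 0.1
[-345.5 -395.8   31.1] [-5.000e-02  6.000e-02 -8.045e+01] [ 0.2546 -0.5704  0.2306] [-0.4  0.1 -1. ] 0.0857 0.1
```

Emit:
step_arm(
  deltas=[
    [[-35,-21,-1,0,0,-5,0.6],[-70,-42,-3,0,0,-11,0.6],[-105,-63,-4,0,0,-16,0.6],[-140,-84,-5,0,0,-21,0.6],[-175,-105,-7,0,0,-26,0.6],[-210,-126,-8,0,0,-31,0.6],[-242,-147,-9,0,0,-36,0.6],[-242,-147,-9,0,0,-36,0.6]],
  ],
  force=40,
)

```text
clock: 0.9
tcp_pos: [0.2915, -0.2859, 0.2406]
tcp_rot: [0.0, 0.967, -0.254, 0.0]
contact_force: [0.0, -0.5, 0.5]
opening: 0.0514
```

```bash
python3 -c "
from h import *
delta(.4752,-.0936,.16,14.5)"
```

```text
[  65.3 -257.8   80.5] [ 3.000e-02 -1.000e-02 -4.397e+01] [ 0.2915 -0.2859  0.2406] [ 0.  -0.5  0.5] 0.0514 0.9
```

Emit:
step_arm(
  deltas=[
    [[10,-37,10,0,0,-6,0.55],[19,-74,20,0,0,-13,0.55],[28,-110,35,0,0,-19,0.55],[37,-147,45,0,0,-25,0.55],[47,-184,58,0,0,-31,0.55],[56,-221,70,0,0,-38,0.55],[65.3,-257.8,80,0,0,-44,0.55],[65.3,-257.8,80,0,0,-44,0.55],[65.3,-257.8,80,0,0,-44,0.55]],
  ],
)

```text
clock: 1.8
tcp_pos: [0.4756, -0.0987, 0.1596]
tcp_rot: [-0.0, 0.992, 0.123, -0.001]
contact_force: [-0.5, -0.2, 0.0]
opening: 0.0468
```

```bash
python3 -c "
from h import *
from station import imaging
delta(.4752,-.0936,.047,14.5)
f=[imaging.grab_frame(n)['pixels'] for n in ('top','scene')]
cv2.imwrite('pics/a.png',np.hstack([cv2.resize(f[0][230:350,350:470],(400,400)),cv2.resize(f[1][250:370,320:440],(400,400))]))"
```

```text
[  1.   -4.9 112.6] [-0.06  0.06 -0.41] [ 0.4756 -0.0987  0.1596] [-0.5 -0.2  0. ] 0.0468 1.8
```

View pics/a.png

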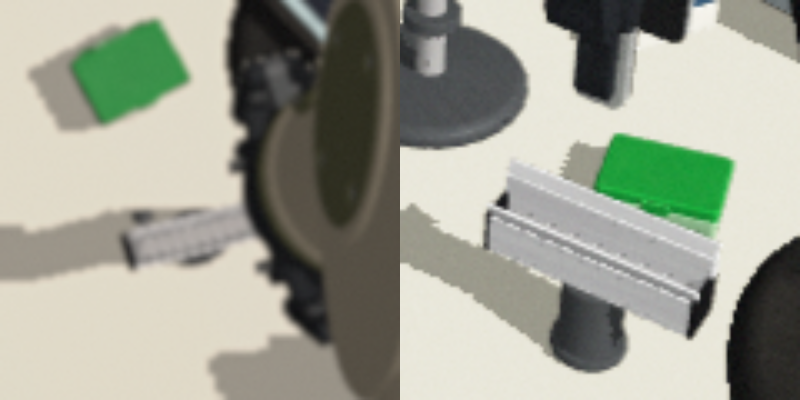

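The picture shows the gripper above and to the right of the head in the top view (parallax), and the front fingertip at scene pixel (381,281). The head is undisturbed. I'll check the tip projection.

```bash
python3 -c "
from h import *
print(proj('scene',[[.4756,-.0987,.1596],[.4756-.03,-.0987-.008,.1596],[.4756+.03,-.0987+.008,.1596]]))
delta(.4752,-.0936,.047,14.5)"
```

```text
[[388.03348312 269.79253762]
 [377.38815413 281.61410914]
 [397.9823294  258.7444058 ]]
[  1.6  -6.4 113.2] [ 0.01  0.03 -0.58] [ 0.4752 -0.1001  0.1602] [-0.1  0.4  1.6] 0.0472 1.9
```

Emit:
step_arm(
  deltas=[
    [[1.5,-6.4,15,0,0,-0.5,0.55],[1.5,-6.4,40,0,0,-0.5,0.55],[1.5,-6.4,65,0,0,-0.5,0.55],[1.5,-6.4,80,0,0,-0.5,0.55],[1.5,-6.4,90,0,0,-0.5,0.55],[1.5,-6.4,100,0,0,-0.5,0.55],[1.5,-6.4,106,0,0,-0.5,0.55],[1.5,-6.4,112,0,0,-0.5,0.55],[1.5,-6.4,112,0,0,-0.5,0.55],[1.5,-6.4,112,0,0,-0.5,0.55]],
  ],
)

```text
clock: 2.9
tcp_pos: [0.4758, -0.0925, 0.0486]
tcp_rot: [0.0, 0.992, 0.127, 0.0]
contact_force: [-0.1, -0.8, 0.4]
opening: 0.0468
```

```bash
python3 -c "
from h import *
delta(.4752,-.0936,.047,14.5)"
```

```text
[-0.8  0.9  1.6] [ 0.01 -0.02  0.06] [ 0.4758 -0.0925  0.0486] [-0.1 -0.8  0.4] 0.0468 2.9
```

Emit:
step_arm(
  deltas=[
    [[0,0.5,0,0,0,0,0.4],[0,0.5,0,0,0,0,0.2],[0,0.5,0,0,0,0,0.1],[0,0.5,0,0,0,0,0.1],[0,0.5,0,0,0,0,0.1],[0,0.5,0,0,0,0,0.1],[0,0.5,0,0,0,0,0.1]],
  ],
  force=50,
)

```text
clock: 3.6
tcp_pos: [0.476, -0.0931, 0.0486]
tcp_rot: [0.0, 0.992, 0.127, 0.0]
contact_force: [-0.3, -0.9, 5.1]
opening: 0.0209
```

```bash
python3 -c "
from h import *
delta(.4752,-.0936,.155,14.5)
delta(.5505,.0950,.165,8)"
```

```text
[  -0.8    0.3 -106.4] [ 0.03 -0.04  0.05] [ 0.476  -0.0931  0.0486] [-0.3 -0.9  5.1] 0.0209 3.6
[ 119.4 -163.3 -116.4] [ 0.03 -0.04  6.55] [ 0.476  -0.0931  0.0486] [-0.3 -0.9  5.1] 0.0209 3.6
```

Emit:
step_arm(
  deltas=[
    [[0,0,-15,0,0,0,0.1],[0,0,-45,0,0,0,0.1],[0,0,-80,0,0,0,0.1],[0,0,-116,0,0,0,0.1],[20,-28,-116,0,0,1,0.1],[45,-62,-116,0,0,2.5,0.1],[70,-96,-116,0,0,4,0.1],[95,-130,-116,0,0,5,0.1],[112,-153,-116,0,0,6,0.1],[119,-163,-116,0,0,6.5,0.1],[119,-163,-116,0,0,6.5,0.1],[119,-163,-116,0,0,6.5,0.1]],
  ],
)

```text
clock: 4.8
tcp_pos: [0.5494, 0.094, 0.1637]
tcp_rot: [0.0, 0.998, 0.07, -0.001]
contact_force: [-0.2, -0.3, -1.5]
opening: 0.021
```

```bash
python3 -c "
from h import *
from station import imaging
delta(.5505,.0950,.165,8)
f=[imaging.grab_frame(n)['pixels'] for n in ('top','scene')]
for i,n in enumerate('ts'): cv2.imwrite('pics/b%s.png'%n,f[i])
cv2.imwrite('pics/b.png',np.hstack([cv2.resize(f[0][210:310,270:370],(400,400)),cv2.resize(f[1][190:310,270:390],(400,400))]))"
```

```text
[ 1.3 -0.8 -1.3] [0.02 0.08 0.07] [0.5494 0.094  0.1637] [-0.2 -0.3 -1.5] 0.021 4.8
```

View pics/b.png

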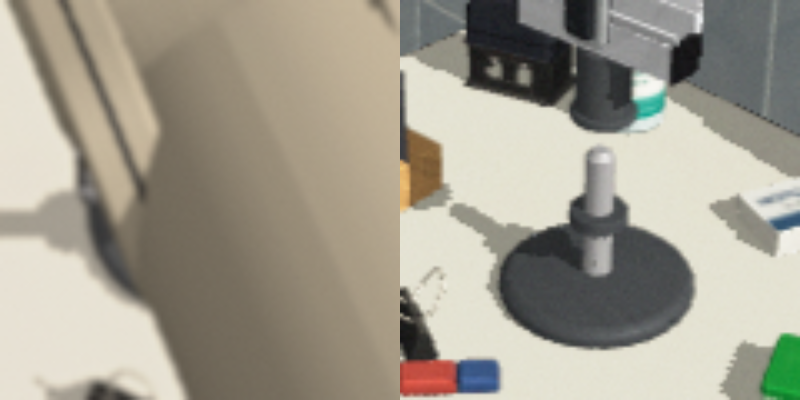

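The scene view shows the sleeve rim (crop columns 570–638, bottom row 131) above the post (columns 585–614, tip row 147; foot 501–694, bottom row 346). I'll compare both in this one camera, so its calibration error cancels.

Run:
```python
from h import *
im=cv2.imread("pics/bs.png");g=cv2.cvtColor(im,cv2.COLOR_BGR2GRAY)
for r in(222,225,227,240,243,246,252,254,256,268): print(r,g[r,432-120+0:472-120] if r<230 else g[r,432-120:475-120])
for c in(446,448,450,452,454): print("col",c-100,g[220:305,c-100].tolist())
a=np.linspace(0,2*np.pi,400)
def ext(x,y,R,zs):
    q=np.vstack([proj("scene",np.c_[x+R*np.cos(a),y+R*np.sin(a),0*a+z]) for z in zs]);return q[:,0].min().round(2),q[:,0].max().round(2),q[:,1].min().round(2),q[:,1].max().round(2)
x,y=.5505,.095
print("foot",ext(x,y,.055,(0,.014)),"collar",ext(x,y,.0165,(.04,.054)),"tip",ext(x,y,.0045,(.092,)),"rim",ext(.5494,.094,.018,(.1151,.1211)))
print("per-mm dx,dy", proj("scene",[[.5515,.095,.09],[.5505,.096,.09]])-proj("scene",[.5505,.095,.09]))
```

```text
222 [220 220 219 221 204 145 146 144 125  46  44  46  46  49  54  64  65  68
  72  76  79  76  50  60  81  77  78  75  84 115 139 148 157 159 147 123
 141 199 224 226]
225 [224 225 226 225 225 227 226 225 207 115  49  61  73  75  63  57  66  66
  75  79  78  79  79  79  81  80  88  89  95 143 177 189 214 230 228 230
 227 220 225 223]
227 [226 225 225 224 226 226 225 225 227 225 198  79  47  59  63  69  74  80
  82  86  85  92  90  90  86  88 100 170 223 228 232 231 232 232 223 200
 226 224 226 224]
240 [225 225 225 226 225 224 224 225 225 224 224 225 217 173 102 114 129 154
 166 172 183 184 197 225 224 227 225 225 225 225 225 225 226 225 226 226
 225 225 225 226 225 224 225]
243 [224 226 225 227 225 226 225 225 225 226 227 225 218 176 105 119 138 152
 167 177 182 187 203 225 226 225 225 225 225 225 225 225 225 225 224 224
 227 226 226 224 225 225 226]
246 [226 225 224 226 225 225 225 224 226 226 224 224 213 143 106 120 139 157
 168 179 182 184 197 224 225 226 226 225 225 226 225 224 226 226 225 226
 224 227 225 225 225 225 226]
252 [225 225 225 225 225 225 224 225 203  78  71  65  51
[... 2423 characters left out ...]
, 225, 225, 226, 224, 225, 226, 225, 225, 225, 225, 226, 224, 225, 225, 225, 225, 225, 226, 225, 224, 225, 201, 148, 91, 77, 77, 80, 76, 79, 80, 79, 80, 75, 79, 84, 92, 87, 91, 93, 86, 89, 144, 194, 223, 225, 224, 225, 223, 224, 225, 225, 225, 224, 225, 224, 225, 225, 226, 224, 224, 225]
foot (np.float64(298.87), np.float64(358.36), np.float64(252.93), np.float64(294.78)) collar (np.float64(319.86), np.float64(338.23), np.float64(246.93), np.float64(263.69)) tip (np.float64(327.04), np.float64(332.15), np.float64(232.92), np.float64(235.65)) rim (np.float64(319.46), np.float64(340.35), np.float64(215.28), np.float64(228.96))
per-mm dx,dy [[ 0.41451302 -0.19913663]
 [-0.38559312 -0.23048676]]
```

The sleeve sits about 1 px right of the post axis, so it needs roughly +1 mm in x and +3 mm in y. I'll apply that and lower it in stages.

Emit:
step_arm(
  deltas=[
    [[1.4,-2.8,0,0,0,0,0.1],[1.4,-2.8,8,0,0,0,0.1],[1.4,-2.8,16,0,0,0,0.1],[1.4,-2.8,22,0,0,0,0.1],[1.4,-2.8,26,0,0,0,0.1],[1.4,-2.8,30,0,0,0,0.1],[1.4,-2.8,30,0,0,0,0.1],[1.4,-2.8,30,0,0,0,0.1]],
  ],
)

```text
clock: 5.7
tcp_pos: [0.5509, 0.0977, 0.1344]
tcp_rot: [-0.0, 0.998, 0.07, 0.0]
contact_force: [0.2, -0.7, -0.8]
opening: 0.0213
```

```bash
python3 -c "
from h import *
from station import arm
delta(.5505,.0950,.1026,8);print(arm.get_state()['wrist_torque'])"
```

```text
[-0.8  2.6 31.8] [-0.   -0.01  0.05] [0.5509 0.0977 0.1344] [ 0.2 -0.7 -0.8] 0.0213 5.7
[ 0.03038066 -0.06191957 -0.01938309]
```

Emit:
step_arm(
  deltas=[
    [[0,0,5,0,0,0,0.1],[0,0,10,0,0,0,0.1],[0,0,15,0,0,0,0.1],[0,0,20,0,0,0,0.1],[0,0,20,0,0,0,0.1],[0,0,20,0,0,0,0.1]],
  ],
)

```text
clock: 6.3
tcp_pos: [0.5508, 0.0977, 0.1142]
tcp_rot: [-0.0, 0.998, 0.07, -0.0]
contact_force: [0.2, 0.0, -1.7]
opening: 0.0213
```

```bash
python3 -c "
from h import *
from station import arm
delta(.5505,.0950,.1026,8);print(arm.get_state()['wrist_torque'])"
```

```text
[-0.7  2.6 11.6] [-0.    0.01  0.06] [0.5508 0.0977 0.1142] [ 0.2  0.  -1.7] 0.0213 6.3
[-0.00198929 -0.02488033  0.04183593]
```

Sliding freely. On to the collar.

Emit:
step_arm(
  deltas=[
    [[0,0,4,0,0,0,0.1],[0,0,8,0,0,0,0.1],[0,0,10,0,0,0,0.1],[0,0,12,0,0,0,0.1],[0,0,12,0,0,0,0.1],[0,0,12,0,0,0,0.1]],
  ],
)

```text
clock: 6.9
tcp_pos: [0.551, 0.0976, 0.1027]
tcp_rot: [0.0, 0.998, 0.07, 0.0]
contact_force: [-1.5, -1.2, 3.8]
opening: 0.021
```

```bash
python3 -c "
from h import *
from station import arm
delta(.5505,.0950,.1026,8);print(arm.get_state()['wrist_torque'])"
```

```text
[-0.8  2.6  0.1] [ 0.02 -0.01  0.05] [0.551  0.0976 0.1027] [-1.5 -1.2  3.8] 0.021 6.9
[-0.18981781  0.66689944 -0.00134661]
```

Emit:
step_arm(
  deltas=[
    [[0,0,0.5,0,0,0,0.15],[0,0,0.5,0,0,0,0.25],[0,0,0.5,0,0,0,0.35],[0,0,0,0,0,0,0.5],[0,0,0,0,0,0,0.55],[0,0,0,0,0,0,0.55],[0,0,-10,0,0,0,0.55],[0,0,-30,0,0,0,0.55],[0,0,-60,0,0,0,0.55],[0,0,-70,0,0,0,0.55],[0,0,-70,0,0,0,0.55]],
  ],
)

```text
clock: 8.0
tcp_pos: [0.5519, 0.0979, 0.1742]
tcp_rot: [0.0, 0.998, 0.07, 0.002]
contact_force: [-0.6, -0.3, -0.4]
opening: 0.0474
```

```bash
python3 -c "
from h import *
delta(.518,.2785,.160,7.9)"
```

```text
[  -8.3 -183.5   14.1] [ 0.02 -0.19  0.15] [0.5519 0.0979 0.1742] [-0.6 -0.3 -0.4] 0.0474 8.0
```

Emit:
step_arm(
  deltas=[
    [[-1,-25,0,0,0,0,0.42],[-3,-65,0,0,0,0,0.42],[-5,-105,0,0,0,0,0.42],[-7,-145,5,0,0,0,0.42],[-8,-175,10,0,0,0,0.42],[-8.3,-183.5,14,0,0,0,0.42],[-8.3,-183.5,14,0,0,0,0.42],[-8.3,-183.5,14,0,0,0,0.42]],
  ],
)

```text
clock: 8.8
tcp_pos: [0.5173, 0.2766, 0.1576]
tcp_rot: [0.001, 0.998, 0.07, -0.0]
contact_force: [0.3, -1.0, -0.6]
opening: 0.0358
```

```bash
python3 -c "
from h import *
from station import imaging
delta(.518,.2785,.055,7.9)
f=[imaging.grab_frame(n)['pixels'] for n in ('top','scene')]
for i,n in enumerate('ts'): cv2.imwrite('pics/c%s.png'%n,f[i])
cv2.imwrite('pics/c.png',np.hstack([cv2.resize(f[0][200:320,260:380],(400,400)),cv2.resize(f[1][150:310,205:365],(400,400))]))"
```

```text
[  1.1  -1.9 102.6] [0.07 0.06 0.08] [0.5173 0.2766 0.1576] [ 0.3 -1.  -0.6] 0.0358 8.8
```

View pics/c.png

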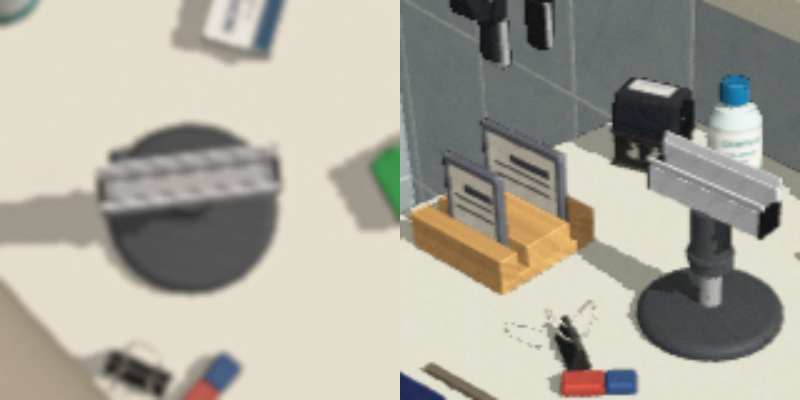

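The head sits on the collar, and the top view shows the channel from (100,178) to (275,150), about 9° yaw. The open fingers are above the wide holder. Descending on it.

Emit:
step_arm(
  deltas=[
    [[1.1,-1.9,20,0,0,0,0.42],[1.1,-1.9,45,0,0,0,0.42],[1.1,-1.9,62,0,0,0,0.42],[1.1,-1.9,74,0,0,0,0.42],[1.1,-1.9,86,0,0,0,0.42],[1.1,-1.9,98,0,0,0,0.42],[1.1,-1.9,103,0,0,0,0.42],[1.1,-1.9,103,0,0,0,0.42]],
  ],
)

```text
clock: 9.7
tcp_pos: [0.5176, 0.2801, 0.0547]
tcp_rot: [0.0, 0.998, 0.07, -0.0]
contact_force: [0.6, 0.1, 0.0]
opening: 0.0361
```

```bash
python3 -c "
from h import *
delta(.518,.2785,.055,7.9)"
```

```text
[ 0.2  1.6 -0.3] [0.02 0.05 0.15] [0.5176 0.2801 0.0547] [0.6 0.1 0. ] 0.0361 9.7
```

Emit:
step_arm(
  deltas=[
    [[0,1.5,0,0,0,0,0.3],[0,1.5,0,0,0,0,0.2],[0,1.5,0,0,0,0,0.1],[0,1.5,0,0,0,0,0],[0,1.5,0,0,0,0,0],[0,1.5,0,0,0,0,0],[0,1.5,0,0,0,0,0]],
  ],
  force=60,
)

```text
clock: 10.4
tcp_pos: [0.5184, 0.2789, 0.0559]
tcp_rot: [-0.0, 0.998, 0.07, 0.001]
contact_force: [-0.3, -0.7, 5.9]
opening: 0.0074
```

```bash
python3 -c "
from h import *
delta(.518,.2785,.055,7.9)"
```

```text
[-0.4  0.4  0.9] [-0.   -0.06  0.15] [0.5184 0.2789 0.0559] [-0.3 -0.7  5.9] 0.0074 10.4
```

Emit:
step_arm(
  deltas=[
    [[0,0,-10,0,0,0,0],[0,0,-25,0,0,0,0],[0,0,-60,0,0,0,0],[0,0,-100,0,0,0,0],[0,0,-146,0,0,0,0],[1,20,-146,0,0,0,0],[3,60,-146,0,0,0,0],[5,100,-146,0,0,0,0],[6,140,-146,0,0,0,0],[7,175,-146,0,0,0,0],[7,185,-146,0,0,0,0],[7,185,-146,0,0,0,0]],
  ],
)

```text
clock: 11.6
tcp_pos: [0.551, 0.0949, 0.2021]
tcp_rot: [0.0, 0.998, 0.069, 0.0]
contact_force: [-0.2, 1.4, -0.2]
opening: 0.0068
```

Emit:
step_arm(
  deltas=[
    [[0,0,0,0,0,0,0],[0,0,0,0,0,0,0]],
  ],
)

```text
clock: 11.8
tcp_pos: [0.5504, 0.0987, 0.2017]
tcp_rot: [-0.0, 0.997, 0.072, 0.0]
contact_force: [0.4, -0.5, -0.3]
opening: 0.0068
```

```bash
python3 -c "
from h import *
from station import imaging
delta(.5512,.0960,.149,8)
f=imaging.grab_frame('scene')['pixels'];cv2.imwrite('pics/ds.png',f)
cv2.imwrite('pics/d.png',cv2.resize(f[150:260,280:390],(600,600),interpolation=cv2.INTER_CUBIC))"
```

```text
[ 0.4  2.8 52.7] [-0.04 -0.02  0.21] [0.5504 0.0987 0.2017] [ 0.4 -0.5 -0.3] 0.0068 11.8
```

View pics/d.png

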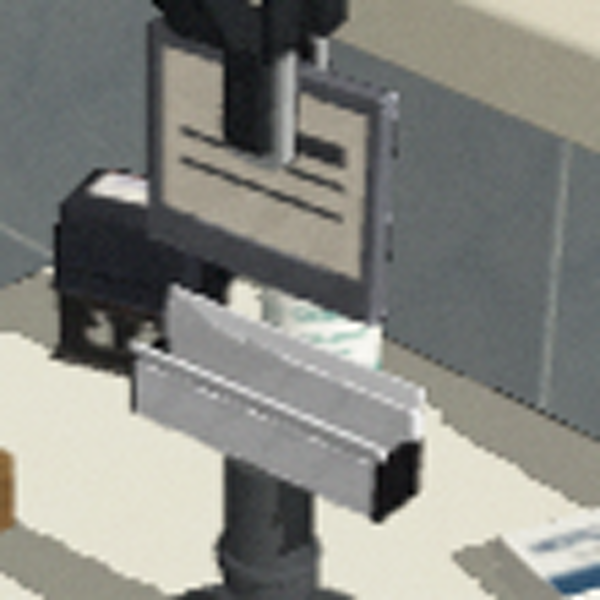

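The holder hangs above the channel; its front lower edge runs from (150,237) to (365,320), the lip from (135,350) to (375,460), and the back wall top from (172,287) to (422,392). I'll fit both poses in this camera.

Run:
```python
from h import *
k=600/110;P=lambda x,y:np.array([280+x/k,150+y/k])-.4
H=[("scene",(-.011,.0515,.069),P(135,352)),("scene",(-.011,-.0515,.069),P(374,464)),("scene",(-.011,-.0515,.046),P(374,521)),("scene",(-.011,.0515,.046),P(135,410)),("scene",(.011,.0515,.081),P(172,286)),("scene",(.011,-.0515,.081),P(424,390))]
h,r=fit(H,[.55,.095,.14],.054);print("head",h,r.tolist())
z0=.2017-.0064
W=[("scene",(-.004,.045,-.0375),P(149,237)),("scene",(-.004,-.045,-.0375),P(366,325)),("scene",(-.004,.045,.0375),P(149,22)),("scene",(.004,-.045,.0375),P(396,90)),("scene",(-.004,-.045,.0375),P(375,98))]
w,r=fit(W,[.55,.095,.14],z0);print("hold",w,r.tolist())
d=h[:2]-w[:2];c,s=np.cos(h[2]),np.sin(h[2]);print("head-holder in head x,y mm",[1e3*(c*d[0]+s*d[1]),1e3*(-s*d[0]+c*d[1])])
```

```text
head [0.54637166 0.09187964 0.11087728] [[-1.0, -1.3], [0.7, -0.6], [0.1, 0.6], [-1.0, -0.8], [0.6, 0.4], [0.2, 1.7]]
hold [0.54986953 0.10139102 0.11013726] [[-0.2, -0.5], [0.1, 0.7], [-0.3, -1.4], [-0.1, 0.2], [0.6, 0.3]]
head-holder in head x,y mm [np.float64(-4.528821383254145), np.float64(-9.065936449556542)]
```

Run:
```python
from h import *
f=cv2.imread("pics/ct.png");g=cv2.cvtColor(f,cv2.COLOR_BGR2GRAY)
# channel end positions along two rows through the channel
for r in(251,254,257): print(r,g[r,284:296],g[r,338:352])
print("head top ray",ray("top",(260+(97+280)/2*.3-.35,200+180*.3-.35),.128))
o=cv2.imread("pics/top0.png");g=cv2.cvtColor(o,cv2.COLOR_BGR2GRAY)
for r in(268,270,272,274): print(r,g[r,195:210],g[r,238:254])
T1=lambda x,y:np.array([190+x/5,245+y/5])-.4
for p in((45,142),(265,112),(60,160),(293,140)): print(ray("top",T1(*p),.087))
```

```text
251 [221 221 222 218 197 174 162 158 163 166 168 171] [168 154 142 124  86 112 182 219 223 222 221 221 221 221]
254 [223 222 223 216 177 122  96 112 130 139 146 156] [179 171 162 150 133 134 168 205 222 222 222 221 221 222]
257 [181 190 194 190 164 114  79 108 139 154 163 170] [138 137 135 132 128 142 180 212 222 222 221 221 221 222]
head top ray [0.54973386 0.09678593 0.128     ]
268 [190 189 190 190 185 171 161 161 163 162 163 163 164 164 164] [119 116 114 118 128 136 138 143 157 164 165 164 164 157 144 154]
270 [150 150 150 147 143 139 146 157 158 157 157 150 145 143 141] [108 108 106 106 110 110 103  98 105 107 106 114 122 126 135 158]
272 [151 149 140 130 125 119 119 120 119 119 117 114 113 111 110] [ 88 101 111 113 105  90  77  73  79  85 103 132 153 162 165 176]
274 [151 146 131 123 120 113 108 106 107 108 109 107 106 103  99] [ 99 102 111 118 118 114 105 102 102 111 128 151 170 179 179 178]
[0.51468261 0.32317575 0.087     ]
[0.52791181 0.23865862 0.087     ]
[0.50781621 0.31696717 0.087     ]
[0.51723962 0.22737649 0.087     ]
```

The top view gives a −3 mm shift in y, the scene view −5 mm; I'll take −4 mm. Lowering into the mouth.

Emit:
step_arm(
  deltas=[
    [[0.4,4,0,0,0,0.2,0],[0.4,4,8,0,0,0.2,0],[0.4,4,16,0,0,0.2,0],[0.4,4,21,0,0,0.2,0],[0.4,4,26,0,0,0.2,0],[0.4,4,30,0,0,0.2,0],[0.4,4,33,0,0,0.2,0],[0.4,4,33,0,0,0.2,0]],
  ],
)

```text
clock: 12.65
tcp_pos: [0.5516, 0.0926, 0.1679]
tcp_rot: [0.0, 0.998, 0.068, -0.0]
contact_force: [-0.1, 0.5, -0.8]
opening: 0.0068
```

```bash
python3 -c "
from h import *
from station import arm,imaging
delta(.5512,.0950,.149,8);print(arm.get_state()['wrist_torque'])
f=imaging.grab_frame('scene')['pixels'];cv2.imwrite('pics/es.png',f)
cv2.imwrite('pics/e.png',cv2.resize(f[150:260,280:390],(600,600),interpolation=cv2.INTER_CUBIC))"
```

```text
[-0.1 -2.4 18.9] [-0.    0.03 -0.15] [0.5516 0.0926 0.1679] [-0.1  0.5 -0.8] 0.0068 12.65
[-0.02265419 -0.03693147 -0.03664804]
```

View pics/e.png

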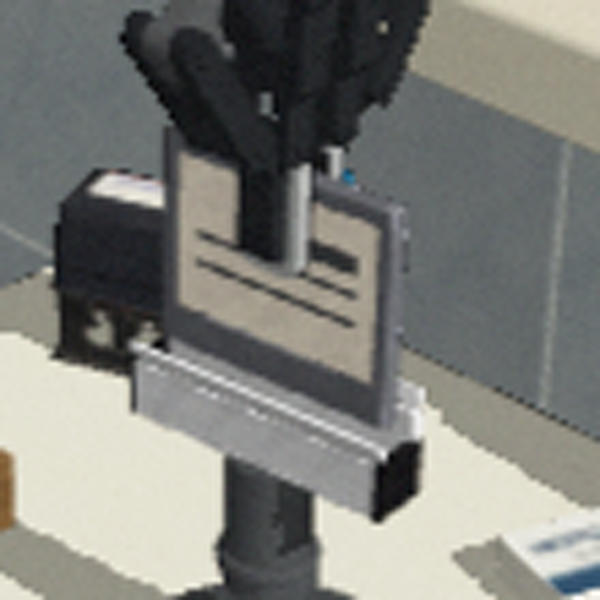

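The holder's lower edge is just at the lip, with front corners at (167,343) and (385,428); the lip corners are at (135,352) and (374,464). I'll compare with the ideal positions.

Run:
```python
from h import *
k=600/110
yaw=np.radians(8);c,s=np.cos(yaw),np.sin(yaw)
W=lambda l:np.array([.5505+c*l[0]-s*l[1],.0955+s*l[0]+c*l[1],.054+l[2]])
pr=lambda l:(proj("scene",W(l))[0]+.4-(280,150))*k
for n in("l","r"):
    S=1 if n=="l" else -1
    print(n,"lip",pr((-.011,S*.0515,.069)).round(), "holder bottom",pr((-.004,S*.045,.070)).round(),"top",pr((-.004,S*.045,.145)).round())
print("per mm y",pr((0,.001,.07))-pr((0,0,.07)),"per mm x",pr((.001,0,.07))-pr((0,0,.07)),"z",pr((0,0,.071))-pr((0,0,.07)))
from station import arm; print(arm.get_state()["tcp_pos"])
```

```text
l lip [129. 338.] holder bottom [159. 334.] top [159. 123.]
r lip [383. 450.] holder bottom [380. 430.] top [392. 211.]
per mm y [-2.45117435 -1.05866602] per mm x [ 1.98757934 -1.20718185] z [ 0.07581511 -2.72339735]
[0.55178095 0.09260747 0.16823039]
```

Emit:
step_arm(
  deltas=[
    [[0,-2.5,0,0,0,0,0],[0,-2.5,0,0,0,0,0],[0,-2.5,3,0,0,0,0],[0,-2.5,6,0,0,0,0],[0,-2.5,8,0,0,0,0],[0,-2.5,10,0,0,0,0],[0,-2.5,10,0,0,0,0]],
  ],
)

```text
clock: 13.4
tcp_pos: [0.5513, 0.095, 0.1579]
tcp_rot: [0.0, 0.998, 0.068, -0.0]
contact_force: [-0.7, 1.1, -0.4]
opening: 0.0073
```

```bash
python3 -c "
from h import *
from station import arm,imaging
delta(.5512,.0950,.149,8);print(arm.get_state()['wrist_torque'])"
```

```text
[-0.1  0.   8.9] [ 0.    0.03 -0.15] [0.5513 0.095  0.1579] [-0.7  1.1 -0.4] 0.0073 13.4
[-0.02433374  0.04532842 -0.03569521]
```

No contact, with the lower edge about 9 mm below the lip rim, so it is in the slot. Pressing on to the bar in steps.

Emit:
step_arm(
  deltas=[
    [[0,0,2,0,0,0,0],[0,0,4,0,0,0,0],[0,0,6,0,0,0,0],[0,0,6,0,0,0,0],[0,0,6,0,0,0,0]],
  ],
  force=80,
)

```text
clock: 13.9
tcp_pos: [0.5517, 0.0952, 0.1527]
tcp_rot: [0.0, 0.998, 0.068, 0.0]
contact_force: [-1.4, -0.1, 4.4]
opening: 0.0067
```

```bash
python3 -c "
from h import *
from station import arm,imaging
delta(.5512,.0950,.149,8);print(arm.get_state()['wrist_torque'])"
```

```text
[-0.5  0.1  3.7] [ 0.01 -0.03 -0.15] [0.5517 0.0952 0.1527] [-1.4 -0.1  4.4] 0.0067 13.9
[-0.13115387  0.290142   -0.03971688]
```

Spring force 4.4 N at 2 mm in, as expected. Pressing home.

Emit:
step_arm(
  deltas=[
    [[0,0,1.5,0,0,0,0],[0,0,3,0,0,0,0],[0,0,4,0,0,0,0],[0,0,4.5,0,0,0,0],[0,0,4.5,0,0,0,0],[0,0,4.5,0,0,0,0]],
  ],
)

```text
clock: 14.5
tcp_pos: [0.5519, 0.0952, 0.1489]
tcp_rot: [0.0, 0.998, 0.068, 0.001]
contact_force: [-2.5, -1.1, 10.2]
opening: 0.0064
```

```bash
python3 -c "
from h import *
from station import arm,imaging
delta(.5512,.0950,.149,8);print(arm.get_state()['wrist_torque'])
f=imaging.grab_frame('scene')['pixels'];cv2.imwrite('pics/fs.png',f)
cv2.imwrite('pics/f.png',cv2.resize(f[150:260,280:390],(600,600),interpolation=cv2.INTER_CUBIC))"
```

```text
[-0.7  0.1 -0.1] [ 0.02 -0.07 -0.15] [0.5519 0.0952 0.1489] [-2.5 -1.1 10.2] 0.0064 14.5
[-0.21724328  0.80457895  0.04939145]
```

View pics/f.png

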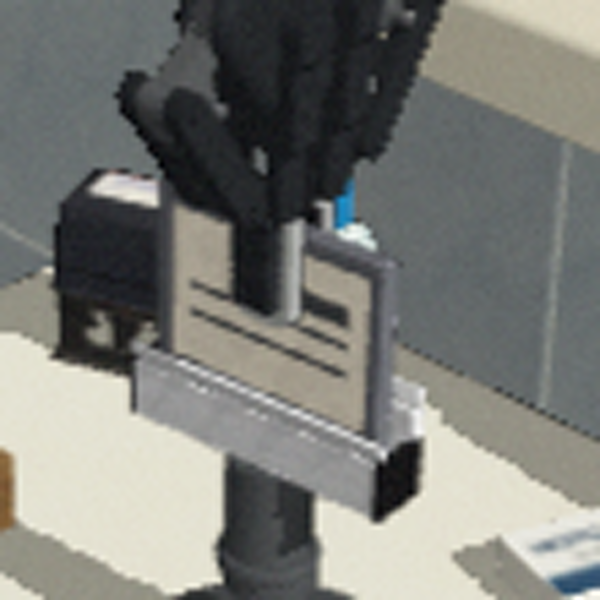

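The holder stands behind the lip (left edge 165, right edge about 380) with the head still on the collar and 10 N pressing. A small extra push should show whether this is the hard stop.

Emit:
step_arm(
  deltas=[
    [[0,0,0.7,0,0,0,0],[0,0,1.4,0,0,0,0],[0,0,1.4,0,0,0,0],[0,0,1.4,0,0,0,0],[0,0,1.4,0,0,0,0]],
  ],
)

```text
clock: 15.05
tcp_pos: [0.5524, 0.0954, 0.1488]
tcp_rot: [0.0, 0.998, 0.068, 0.001]
contact_force: [-5.6, -1.4, 20.6]
opening: 0.0067
```

```bash
python3 -c "
from h import *
delta(.5512,.0950,.149,8)"
```

```text
[-1.3  0.2 -0.2] [ 0.04 -0.16 -0.15] [0.5524 0.0954 0.1488] [-5.6 -1.4 20.6] 0.0067 15.05
```

It is at the hard stop: force doubled with no travel. I'll ease the side load slightly, keep it pressed, and hand in.

Emit:
step_arm(
  deltas=[
    [[-0.5,0,-0.4,0,0,0,0],[-0.5,0,-0.4,0,0,0,0],[-0.5,0,-0.4,0,0,0,0],[-0.5,0,-0.4,0,0,0,0],[-0.5,0,-0.4,0,0,0,0]],
  ],
)

```text
clock: 15.55
tcp_pos: [0.5519, 0.0953, 0.1488]
tcp_rot: [0.0, 0.998, 0.068, 0.001]
contact_force: [-3.1, -1.4, 17.3]
opening: 0.0068
```

```bash
python3 -c "
from h import *
from station import arm
delta(.5512,.0950,.149,8)
f=arm.get_state()
if f['contact_force'][2]>10 and f['tcp_pos'][2]<.1495: print('handing in',arm.hand_in())"
```

```text
[-0.8  0.2 -0.2] [ 0.03 -0.15 -0.15] [0.5519 0.0953 0.1488] [-3.1 -1.4 17.3] 0.0068 15.55
the job is handed in; nothing more can be done
handing in None
```

The sign is together and handed in at 15.6 s. The head sits on the collar, and the wide holder is pressed home behind the lip, still gripped so you can tighten the clamp screw.

**Head:** it made contact at the expected collar height, and the pictures after release show it seated and upright.

**Holder:** the fingers are at the calculated home height (TCP z 0.1488 m, expected 0.149 m). Pushing further raised the force from 10 to 21 N with almost no travel, so it is against the stop. I eased that to 17 N down and 3 N sideways for the hand-in.

**Checks that disagreed:** the two camera estimates for centring the holder along the slot differed by about 2 mm. I set it between them. It went in with no side contact, and the end caps allow only ±3.5 mm there.

**Not checked:** I did not measure the spring bar's travel directly. I also took no final picture of the narrow holder and the bystanders. They were undisturbed where visible in earlier pictures, and I felt no unexpected contact.

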